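Load a barrel bung into the cellar's bung steriliser

ROBOT

A 6-joint arm with a two-finger parallel gripper is mounted at the origin on the work surface. World frame = base frame: x ahead of the robot, y to its left, z up, the work surface at z = 0. Lengths are in m, angles in rad, forces in N, time in s.
With the tool pointing down it reaches from about 0.275 to 0.85 m from the base axis. Payload 5.2 kg.
Tool frame: the origin (TCP) lies on the centre line of the jaws, within the pads' length; the fingertips stand 17 mm ahead of it and the grasp point (between the pads) lies 2 mm behind it (ctrl.tip_reach is the distance from the TCP to the fingertips, in m); z points along the fingers, y is the direction in which the jaws open and shut (so a half turn about z gives the same grasp; the last joint's range is limited). The gripper opens to 85 mm and grips with 20 to 120 N. Pads are 22 mm wide; open, the fingers measure 114 mm over their backs; the gripper's body (76 mm by 85 mm) begins 54 mm behind the grasp point. The pads swing forward as they close: fully open they stand 13 mm farther back than shut.
Start: joints at [-1.306, 0.259, 1.535, -0, 1.348, -0.203], TCP at [0.248, -0.491, 0.248] pointing down, gripper open.
Joint ranges: [-3.14, 3.14], [-0.91, 2.08], [0.19, 2.58], [-1.22, 4.36], [0.22, 2.71], [-3.12, 3.12]. Speed limits (rad/s): [2.57, 2.57, 3.14, 3.14, 3.14, 3.14].

INTERFACE

Orientations are given as a rotation vector (axis times angle).
In Python, from bench import ctrl, ik, optics gives the robot as it stands. The module is installed in compiled form; this text tells all that it offers. Calls block until the motion is done:
- ctrl.goto(position, orientation): joint-space move of the TCP to a pose.
- ctrl.move_straight(position, rate=0.15, rot=None, max_force=None): straight line of the TCP; rot=None keeps the orientation; rate is the mean speed in m/s. With max_force (N) it stops when the force on the tool has changed by that much, and returns True; else False.
- ctrl.move_j(angles): joint-space move.
- ctrl.gripper_to(opening): opening from 0.0 (shut) to 1.0 (fully open); the grip force is fixed at half the most; returns when the fingers have stopped.
- ctrl.hold(seconds).
- ik(position, orientation): joint angles nearest the present ones, or None.
- optics.camera(name): name is "scene" or "top"; returns a dict with "color" (480x640x3 uint8, blue, green, red), "range_z" (480x640 float32, m along the optical axis (not along the pixel's ray), 0 where there is no reading), "fx", "fy", "cx", "cy" (pixels), "extrinsics" (4x4, takes a point from camera to world coordinates). Camera axes: x right, y down, z forward; pixel columns grow to the right and rows downward; lengths in m; the calibration is good to about 2 mm. A picture is of the moment at which its call begins.
A pose or a line that the arm cannot do raises ctrl.Unreachable and nothing moves.
- ctrl.close_job(): hands the job in, once; it reports no verdict.
Readings, each from a call of its own:
- ctrl.get_time_s(): time.
- ctrl.get_joints(): joint angles.
- ctrl.get_joint_vel(): joint speeds.
- ctrl.get_joint_torque(): joint torques, N m.
- ctrl.get_ee_pos(): TCP position.
- ctrl.get_tool_rot(): TCP orientation.
- ctrl.get_force(): force on the tool from outside, world axes, zero at the start.
- ctrl.get_wrist_torque(): the same for the moment, N m.
- ctrl.get_gripper_width(): opening from 0.0 (shut) to 1.0 (fully open).
Only numpy, scipy, OpenCV 4.12 (cv2) and the standard library are available. Lean on these libraries where they do the work, as an engineer would, in place of code of your own. Each camera call takes 0.05 s, during which the arm holds its last target.

TASK

Press the release button on top of the steriliser so that its tray pops out, stand the flanged barrel bung foot down in the round well of the tray, then push the tray gently home by its front panel until it clicks and stays shut by itself. Never press on the steriliser, its button or its tray with more than 25 N (a firm fingertip) and leave everything else on the bench where it is.

Things in the scene. Friction and masses are not known exactly. Their poses are not given: they have to be found in the camera images.
- steriliser: Low brushed-steel box fixed to the bench, 240 (x) x 220 (y) x 115 (z) mm. Origin: centre of its underside, on the bench; own -x is the front, where the tray comes out (roughly towards the robot), z up. Front wall at own x = -120 mm, its opening 112 mm wide, 22 to 92 mm high. Top flat at 115 mm but for the button.
- tray (a joint): How far the tray is out (m, along own -x): 0 = latched shut, as at the start; 0.11 = fully out. A spring pushes it out: 4 N shut, 1 N fully out; it comes out in about 1 s. To latch it must be pressed PAST 0, to between -0.001 and -0.022: how far differs each time and cannot be seen beforehand. Released, it then springs back to about 0 and stays; if not caught it slides out again.
- panel (a point): Centre of the outer face of the tray's steel front panel, 104 mm wide, 26 to 88 mm above the bench, 22 mm thick; own -x outwards; moves with the tray. Latched, it stands 28 mm before the front wall; fully out, 138. Pushing home, resistance climbs to 6 to 10 N just before the catch snaps in; about 2 mm further is a hard stop. So push slowly and stop soon after the force passes 13 N.
- seat (a point): Centre of the floor of the round well in the tray's white plastic deck, 30 mm above the bench; moves with the tray. Well 47 mm across, 14 mm deep; the deck around it lies 44 mm above the bench, 100 mm wide in y. The well's axis is 83 mm behind the panel's outer face; with the tray fully out it is 55 mm in front of the steriliser's front wall.
- button_top (a point): Centre of the top of the round black release button, 32 mm across, on the steriliser's top at own x = -60 mm, y = -65 mm; its top is 127 mm above the bench when up. Pressed straight down it travels 8 mm; the tray is let go after about 2 to 4 mm at 2 to 3 N; 8 mm takes about 3.5 N, then it is hard. It springs up when let go.
- bung: Cream barrel bung of firm moulded rubber, 50 to 100 g, on its narrow foot: foot tapered, 37 mm across at the bottom, 43 mm at 30 mm height; above it a round flange 50 mm across, from 30 to 46 mm height (the top). Origin: centre of the foot's underside, z up. On the bench left or right of the steriliser. Loaded, its foot stands on the well's floor.
- oak_plug: Bystander: straight plain oak plug, 43 mm across, 62 mm tall, on the other side from the bung. Origin: centre of its underside.
- wine_glass: Bystander: stemmed wine glass, 80 mm across, 195 mm tall. Origin: centre of its foot's underside.
- wine_bottle: Bystander: green wine bottle, 74 mm across, 290 mm tall. Origin: centre of its underside.
- mallet: Bystander: mallet with a wooden handle, lying. Origin: under its middle.
- notebook: Bystander: blue cloth-bound notebook, 150 x 210 x 16 mm, lying. Origin: centre of its underside.
- steel_cup: Bystander: metal cup, 84 mm across, 70 mm tall. Origin: centre of its underside.
- sample_jar: Bystander: amber jar with a metal lid, 60 mm across, 80 mm tall. Origin: centre of its underside.
Things that resemble listed ones, but are neither listed nor needed, are in the scene too. What is meant by the bung is not red or yellow, and is the larger of those in its own colour.

How it is judged:
By the outcome, as a careful person would: the job done as asked, in the order asked, and still so for the second after the job is handed in, with the robot touching nothing.
It also fails if it takes over 72 s, if anything falls off the work surface, if the arm or the gripper's body presses on something with over 40 N, if the wrist force passes 120 N, or if a joint passes its speed limit or range.

## Working session

There is one attempt and no reset: what is moved stays moved. The work goes in short steps, each a Python script; the robot and the scene stay as the last script left them, time stands still between calls to the robot, and variables do not carry over. Pictures are saved under pics/ and viewed, and the job is handed in when it is done.

```bash
mkdir -p pics; python3 - <<'E'
from bench import ctrl, ik, optics
import cv2,numpy as np
for n in("scene","top"):
    c=optics.camera(n); cv2.imwrite(f"pics/{n}0.png",c["color"]); np.savez(f"{n}0.npz",**c)
    print(n,c["fx"],c["fy"],c["cx"],c["cy"]);print(np.round(c["extrinsics"],4))
print(ctrl.get_time_s(),ctrl.tip_reach,ctrl.get_tool_rot(),ctrl.get_gripper_width())
E
```

```text
scene 457.049944433746 457.049944433746 322.2943016482207 237.3941814562778
[[ 0.8648  0.2924 -0.4081  1.009 ]
 [ 0.5019 -0.5232  0.6887 -0.7411]
 [-0.0121 -0.8005 -0.5992  0.734 ]
 [ 0.      0.      0.      1.    ]]
top 460.12971683927873 460.12971683927873 321.0380009619895 240.4911717745578
[[ 3.7000e-03 -9.9610e-01  8.8600e-02  4.8950e-01]
 [-1.0000e+00 -4.4000e-03 -7.1000e-03 -4.0000e-04]
 [ 7.4000e-03 -8.8600e-02 -9.9600e-01  1.2086e+00]
 [ 0.0000e+00  0.0000e+00  0.0000e+00  1.0000e+00]]
0.1 0.017 [-3.05443399e+00 -7.27777072e-01  3.45359928e-05] 0.9985965690063423
```

View pics/scene0.png

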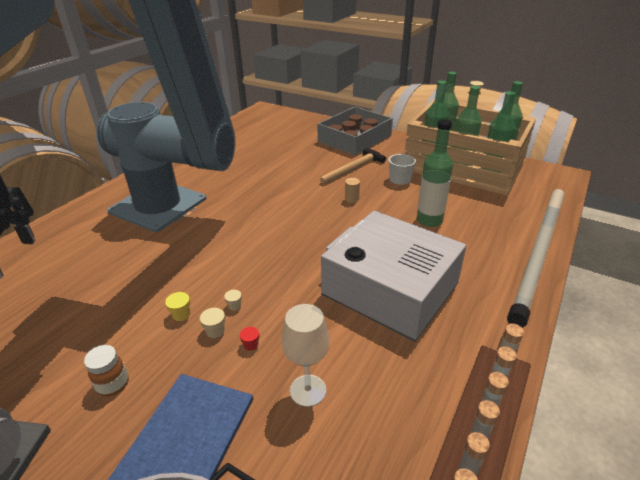

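View pics/top0.png

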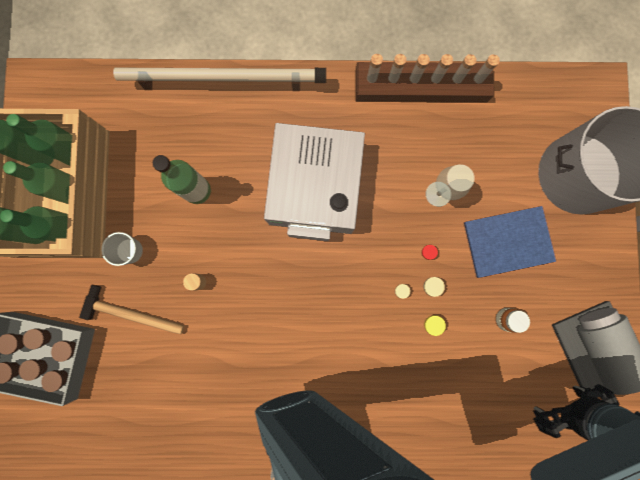

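Bung candidates in the top view are cream (434,287), cream (403,291), red (430,252) and yellow (435,325). The larger cream one at (434,287), which is (212,322) in the scene view, fits. The red and yellow ones are excluded by colour, and (403,291) is the smaller of the two creams. The steriliser is around (315,180) with its button at (339,202), and the plug is at (192,282) on the other side. Next I'll confirm with a crop and measure.

```bash
cat > h.py <<'E'
import numpy as np,cv2
def ray(c,uv,z):
    uv=np.atleast_2d(uv).astype(float);E=c["extrinsics"]
    d=np.c_[(uv[:,0]-c["cx"])/c["fx"],(uv[:,1]-c["cy"])/c["fy"],np.ones(len(uv))]@E[:3,:3].T
    o=E[:3,3]; return o+d*((z-o[2])/d[:,2])[:,None]
def proj(c,P):
    E=c["extrinsics"];q=(np.atleast_2d(P)-E[:3,3])@E[:3,:3]
    return np.c_[c["fx"]*q[:,0]/q[:,2]+c["cx"],c["fy"]*q[:,1]/q[:,2]+c["cy"]]
def cloud(c):
    v,u=np.mgrid[:480,:640];z=c["range_z"];P=np.stack([(u-c["cx"])/c["fx"]*z,(v-c["cy"])/c["fy"]*z,z],-1)
    W=P@c["extrinsics"][:3,:3].T+c["extrinsics"][:3,3];W[z==0]=np.nan;return W
E
python3 - <<'E'
from h import *
T=dict(np.load("top0.npz"));S=dict(np.load("scene0.npz"))
W=cloud(T);WS=cloud(S)
# crops
a=cv2.resize(T["color"][235:345,380:470],None,fx=4,fy=4,interpolation=cv2.INTER_CUBIC)
b=cv2.resize(S["color"][280:360,150:270],None,fx=3.3,fy=4*80*1.375/(80*4)*1.0*4 /4*4,interpolation=cv2.INTER_CUBIC) if 0 else cv2.resize(S["color"][270:370,150:250],(400,440))
cv2.imwrite("pics/crop.png",np.hstack([a,b]))
hsv=cv2.cvtColor(T["color"],cv2.COLOR_BGR2HSV)
for n,(x0,y0,x1,y1) in dict(bung=(418,272,450,304),small=(390,279,418,304)).items():
    h=hsv[y0:y1,x0:x1]; m=((h[...,2]>165)&(h[...,0]>18)).astype(np.uint8)
    cs=max(cv2.findContours(m,0,2)[0],key=cv2.contourArea);(u,v),r=cv2.minEnclosingCircle(cs)
    M=cv2.moments(cs);u2,v2=M['m10']/M['m00']+x0,M['m01']/M['m00']+y0
    print(n,u+x0,v+y0,r,u2,v2,cv2.contourArea(cs),ray(T,[u2,v2],.046),"z",np.nanpercentile(W[y0:y1,x0:x1,2],[50,90,97]))
# range top points
for n,(w,box,zz) in dict(T=(W,(418,272,450,304),.046),S=(WS,(190,300,235,345),.046)).items():
    x0,y0,x1,y1=box;p=w[y0:y1,x0:x1].reshape(-1,3);q=p[(p[:,2]>.036)&(p[:,2]<.06)]
    mm=(q.min(0)+q.max(0))/2;print("range",n,len(q),q.mean(0),mm,q.max(0)-q.min(0))
# steriliser top
m=((np.abs(W[...,2]-.115)<.008)).astype(np.uint8);m[:100]=0;m[240:]=0;m[:,:255]=0;m[:,380:]=0
cs=max(cv2.findContours(m,0,2)[0],key=cv2.contourArea);r=cv2.minAreaRect(cs);bx=cv2.boxPoints(r);print(r,np.round(ray(T,bx,.115),4),sep="\n")
mS=(np.abs(WS[...,2]-.115)<.005);p=WS[mS][:, :2];p=p[(p[:,0]>.4)&(p[:,0]<.8)&(np.abs(p[:,1])<.2)];r=cv2.minAreaRect((p*1000).astype(np.float32));print("S",r)
p=W[m>0][:,:2];print("T",cv2.minAreaRect((p*1000).astype(np.float32)), np.nanmedian(W[m>0][:,2]))
m=(T["color"].max(2)<70).astype(np.uint8)[185:220,322:356];cs=max(cv2.findContours(m,0,2)[0],key=cv2.contourArea)
(u,v),r=cv2.minEnclosingCircle(cs);print("btnT",u+322,v+185,r,ray(T,[u+322,v+185],.127))
m=(S["color"].max(2)<60).astype(np.uint8)[240:268,338:372];cs=max(cv2.findContours(m,0,2)[0],key=cv2.contourArea)
(u,v),r=cv2.minEnclosingCircle(cs);print("btnS",u+338,v+240,r,ray(S,[u+338,v+240],.127))
E
```

```text
bung 434.0 286.3333330154419 10.13803768157959 433.87346221441123 286.3837141183363 284.5 [[ 0.47811137 -0.29335598  0.046     ]] z [0.00096111 0.04657079 0.04827984]
small 402.1785717010498 291.0 7.452071666717529 402.2531073446328 290.7683615819209 147.5 [[ 0.46684499 -0.21346734  0.046     ]] z [0.00022839 0.03404841 0.0365687 ]
range T 317 [ 0.47807152 -0.29472973  0.04540856] [ 0.47785795 -0.29487396  0.04428087] [0.04770005 0.04980792 0.01556047]
range S 420 [ 0.48127091 -0.29673011  0.04525061] [ 0.47931152 -0.29429337  0.04313632] [0.05212224 0.04928726 0.0139672 ]
((314.58807373046875, 175.6851806640625), (91.440185546875, 97.75474548339844), 6.170175552368164)
[[ 0.637   0.1288  0.115 ]
 [ 0.8761  0.1067  0.115 ]
 [ 0.8529 -0.1152  0.115 ]
 [ 0.6143 -0.0889  0.115 ]]
S ((718.0501708984375, 11.393234252929688), (225.40235900878906, 184.37367248535156), 84.62098693847656)
T ((746.2443237304688, 7.5725250244140625), (220.3601531982422, 240.78907775878906), 83.9997787475586) 0.11462102314151146
btnT 338.59937858581543 202.04658317565918 8.307915687561035 [[ 0.67769923 -0.04953856  0.127     ]]
btnS 354.5 254.0 9.552586555480957 [[ 0.68441669 -0.06093126  0.127     ]]
```

View pics/crop.png

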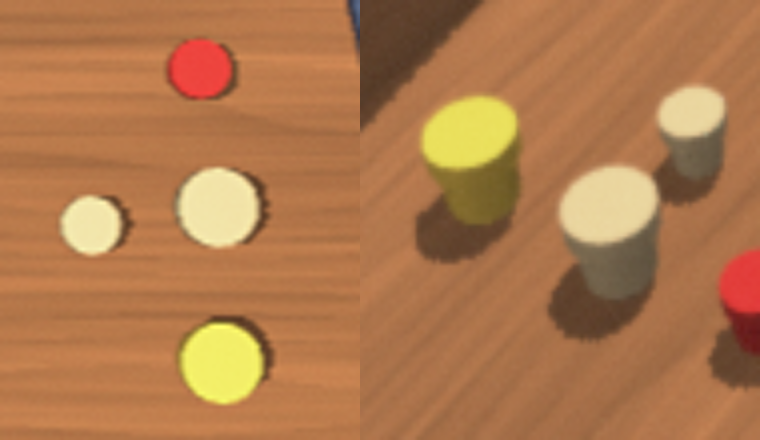

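The crop confirms it: the larger cream bung, a flanged top on a narrower foot, sits next to the small cream one. The button measured at (0.678,-0.050) agrees with the pose from the steriliser's top, centre (0.746,0.008) and yaw -5.9°. Pressing the button next.

```bash
cat >> h.py <<'E'
from scipy.spatial.transform import Rotation as Ro
YAW=np.deg2rad(-5.9); C=np.array([.7458,.0077])
def own(x,y,z=None):
    p=C+np.array([np.cos(YAW)*x-np.sin(YAW)*y,np.sin(YAW)*x+np.cos(YAW)*y]); return p if z is None else np.array([*p,z])
def down(jaw): # jaw dir angle (rad) of tool y in world
    return (Ro.from_euler('z',jaw+np.pi/2)*Ro.from_euler('x',np.pi)).as_rotvec()
E
python3 - <<'E'
from h import *
from bench import ctrl,ik,optics
b=np.array([.6785,-.0501])
for k in (0,np.pi):
    r=down(YAW+np.pi/2+k); print(k,Ro.from_rotvec(r).as_matrix()[:,1],ik([*b,.2],r),ik([.4783,-.294,.1],down(YAW+np.pi/4+k)),ik([.4783,-.294,.1],down(-np.pi/4+k)))
E
```

```text
0 [1.02792537e-01 9.94702817e-01 1.28442901e-16] [-0.23729226  0.52349162  1.25649311  0.          1.36160792 -1.70511416] [-0.74979779  0.41946364  1.69722976  0.          1.02489925 -1.43222153] [-7.49797792e-01  4.19463643e-01  1.69722976e+00 -4.44089210e-16
  1.02489925e+00  3.56003719e-02]
3.141592653589793 [-1.02792537e-01 -9.94702817e-01  1.22626752e-16] [-2.37292262e-01  5.23491622e-01  1.25649311e+00 -4.44089210e-16
  1.36160792e+00  1.43647849e+00] [-7.49797792e-01  4.19463643e-01  1.69722976e+00 -4.44089210e-16
  1.02489925e+00  1.70937112e+00] [-7.49797792e-01  4.19463643e-01  1.69722976e+00 -8.88178420e-16
  1.02489925e+00 -3.10599228e+00]
```

```bash
python3 - <<'E'
from h import *
from bench import ctrl,ik,optics
b=np.array([.6785,-.0501]);r=down(YAW+np.pi/2)
ctrl.gripper_to(0.0)
ctrl.goto([.45,-.15,.28],r)
ctrl.goto([*b,.2],r)
ctrl.move_straight([*b,.127+.017+.006],rate=.1)
f0=np.array(ctrl.get_force())
for z in (.1415,.139,.1375):
    s=ctrl.move_straight([*b,z],rate=.012,max_force=6)
    print(z,s,np.array(ctrl.get_force())-f0,ctrl.get_ee_pos())
    if s: break
ctrl.move_straight([*b,.22],rate=.15)
print(ctrl.get_time_s())
c=optics.camera("top");cv2.imwrite("pics/t1.png",c["color"]);np.savez("top1.npz",**c)
c=optics.camera("scene");cv2.imwrite("pics/s1.png",c["color"])
E
```

```text
0.1415 False [-1.19650146 -0.31211904  2.09958429] [ 0.67858466 -0.05005497  0.14172968]
0.139 False [-0.15409428  1.19239198  1.8490199 ] [ 0.67855969 -0.05007078  0.13888037]
0.1375 False [-0.2211537   0.13541915  2.30796346] [ 0.67855866 -0.05003269  0.13745244]
6.3333
```

View pics/t1.png

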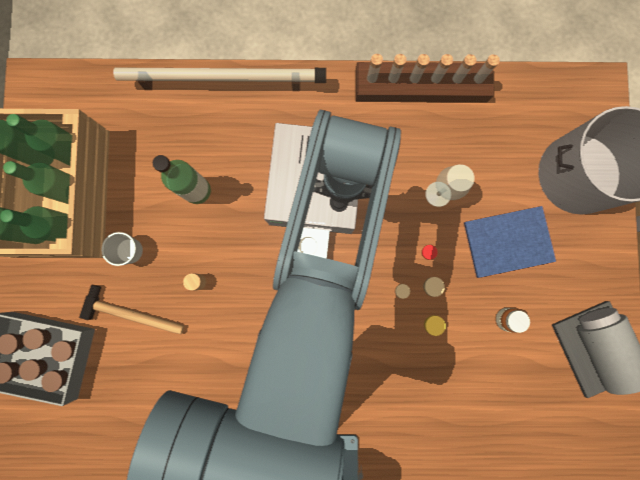

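View pics/s1.png

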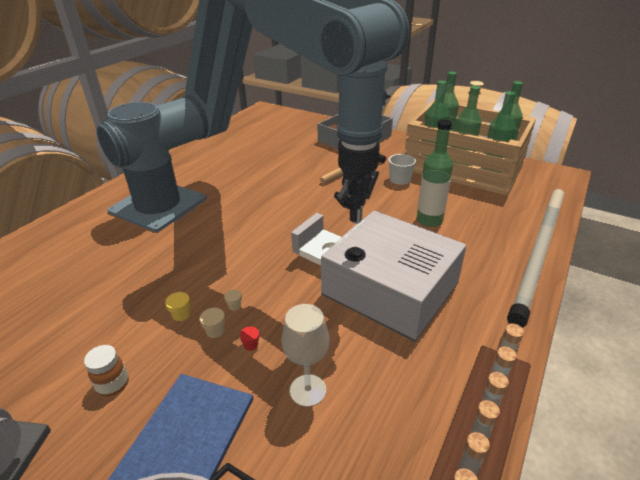

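The tray popped out: white deck at top (315,242), scene (322,245). Now grasping the bung with the jaws on the (1,-1) diagonal, which is farthest from its neighbours, then measuring the well with the arm aside.

```bash
python3 - <<'E'
from h import *
from bench import ctrl,ik,optics
b=np.array([.4783,-.294]);r=down(-np.pi/4)
ctrl.move_straight([.60,-.07,.26],rate=.25)
ctrl.gripper_to(0.8)
ctrl.goto([*b,.16],r)
c=optics.camera("top");cv2.imwrite("pics/t2.png",c["color"]);np.savez("top2.npz",**c)
c=optics.camera("scene");cv2.imwrite("pics/s2.png",c["color"]);np.savez("scene2.npz",**c)
f0=np.array(ctrl.get_force())
s=ctrl.move_straight([*b,.038],rate=.08,max_force=10);print(s,ctrl.get_ee_pos())
ctrl.gripper_to(0.0)
print(ctrl.get_gripper_width(),np.array(ctrl.get_force())-f0,ctrl.get_ee_pos())
c=optics.camera("scene");cv2.imwrite("pics/s3.png",c["color"])
ctrl.move_straight([*b,.16],rate=.1)
print(ctrl.get_gripper_width(),ctrl.get_time_s())
c=optics.camera("scene");cv2.imwrite("pics/s4.png",cv2.resize(c["color"][150:400,100:420],None,fx=2.4,fy=2.4));np.savez("scene4.npz",**c)
T=dict(np.load("top2.npz"))
cv2.imwrite("pics/t2c.png",cv2.resize(T["color"][210:290,270:370],None,fx=7,fy=7))
W=cloud(T)
def show(n,y0,y1,x0,x1):
    pass
p=W[200:300,260:380];m=(p[...,2]>.036)&(p[...,2]<.052)
q=p[m];print("deck",len(q),q.min(0),q.max(0))
E
```

```text
False [ 0.47859364 -0.29425386  0.03853164]
0.5557889098749137 [-1.68220629  0.47347551  7.01704652] [ 0.47866179 -0.29430227  0.03885623]
0.5494544891505482 12.6917
deck 1403 [ 0.50815906 -0.08786292  0.03630925] [0.63789342 0.12713582 0.05179869]
```

View pics/t2c.png

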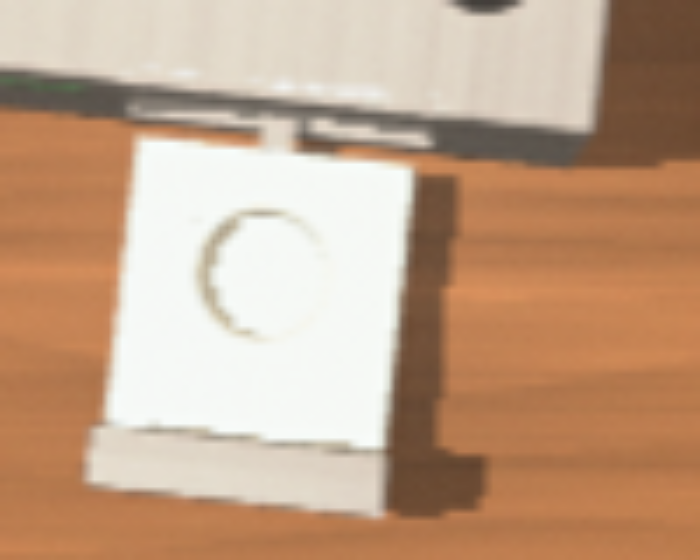

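View pics/s4.png

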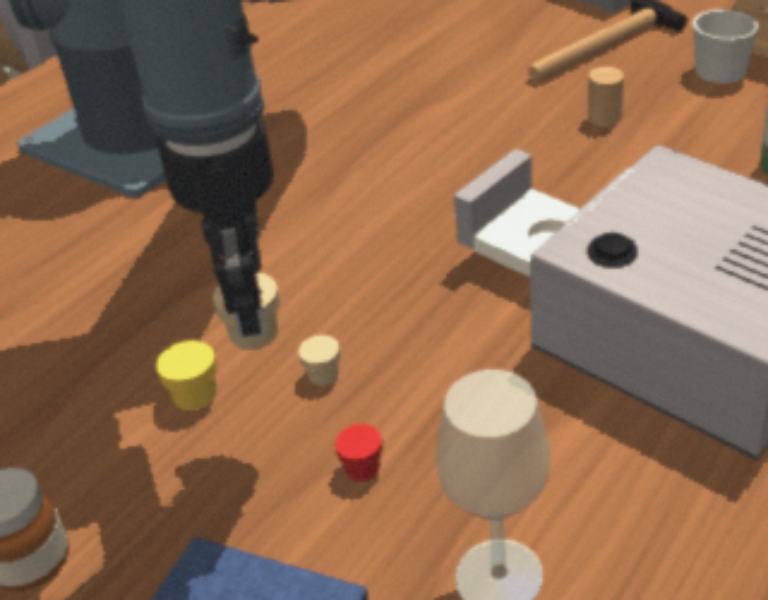

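The bung has been lifted and sits in the jaws around (250,310) in the crop. The well rim is at about top pixel (307.3,248.7). I'll compare the well with the model pose and check the held bung in an enlarged crop.

```bash
python3 - <<'E'
from h import *
T=dict(np.load("top2.npz"));S=dict(np.load("scene2.npz"));S4=dict(np.load("scene4.npz"))
print("seat model",own(-.175,0),"img",ray(T,[307.3,248.7],.044),"model px",proj(T,own(-.175,0,.044)))
# panel outer top edge corners in crop (88,487),(384,517) ; 
for uv in((88,487),(384,517),(95,428),(388,450)):
    u=(uv[0]+.5)/7-.5+270;v=(uv[1]+.5)/7-.5+210;print(ray(T,[u,v],.088))
print("exp panel corners",own(-.258,.052),own(-.258,-.052),own(-.236,.052),own(-.236,-.052))
def mark(c,n,r):
    im=cv2.resize(c["color"][r[0]:r[1],r[2]:r[3]],None,fx=5,fy=5,interpolation=cv2.INTER_CUBIC)
    a=np.linspace(0,2*np.pi,60)
    for z in(.030,.044):
        k=np.array([own(-.175+.0235*np.cos(t),.0235*np.sin(t),z) for t in a]);p=(proj(c,k)-[r[2],r[0]]+.5)*5
        cv2.polylines(im,[p.astype(np.int32)],True,(0,0,255) if z>.04 else (255,0,0),1)
    cv2.imwrite(n,im)
mark(T,"pics/mT.png",(210,290,270,370));mark(S,"pics/mS.png",(200,290,270,380))
cv2.imwrite("pics/held.png",cv2.resize(S4["color"][230:310,160:250],None,fx=6,fy=6,interpolation=cv2.INTER_CUBIC))
E
python3 -c "
import cv2,numpy as np
ims=[cv2.imread('pics/'+n) for n in('mT.png','mS.png','held.png')]
h=400;cv2.imwrite('pics/m3.png',cv2.resize(np.hstack([cv2.resize(i,(int(i.shape[1]*h/i.shape[0]),h)) for i in ims[:2]]),(800,325)))"
```

```text
seat model [0.57172701 0.02568869] img [[0.57204881 0.02606766 0.044     ]] model px [[307.44862935 248.82720448]]
[[0.49466236 0.08560114 0.088     ]]
[[ 0.48468989 -0.01699953  0.088     ]]
[[0.5150755  0.08340161 0.088     ]]
[[ 0.50784901 -0.01831714  0.088     ]]
exp panel corners [0.49451189 0.08594502] [ 0.48382146 -0.01750407] [0.51639535 0.08368359] [ 0.50570492 -0.01976551]
```

View pics/m3.png

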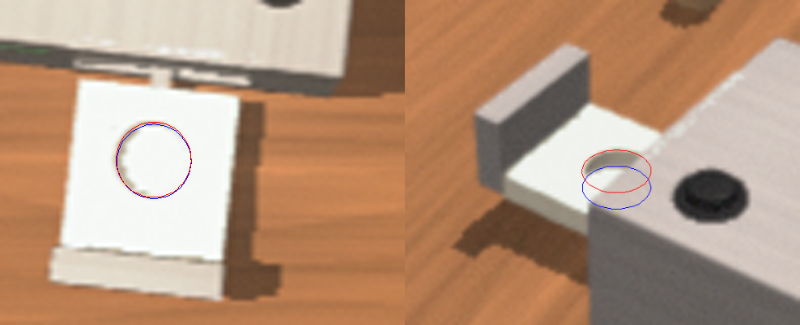

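View pics/held.png

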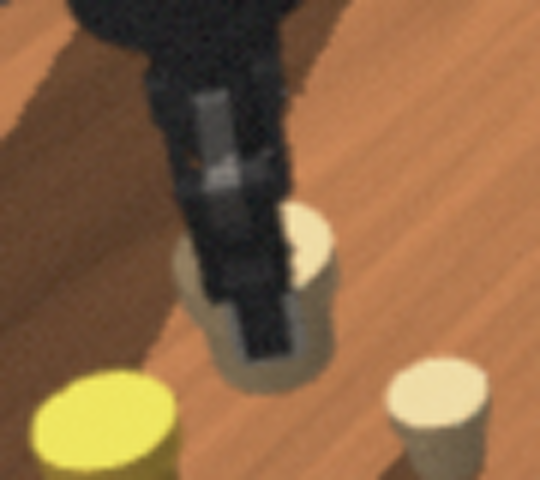

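The model circles overlay the well rim in both views, with the tray fully out. Now moving above the well with the jaws along own y, then checking how the bung hangs before lowering.

```bash
python3 - <<'E'
from h import *
from bench import ctrl,ik,optics
s=own(-.175,0)
ctrl.goto([*s,.19],down(YAW+np.pi/2))
ctrl.hold(.3)
print(ctrl.get_ee_pos(),ctrl.get_gripper_width(),ctrl.get_time_s())
S=optics.camera("scene");np.savez("scene5.npz",**S)
T=optics.camera("top");np.savez("top5.npz",**T)
e=np.array(ctrl.get_ee_pos())
a=np.linspace(0,2*np.pi,60);r=(130,300,250,450);im=cv2.resize(S["color"][r[0]:r[1],r[2]:r[3]],None,fx=3.5,fy=3.5,interpolation=cv2.INTER_CUBIC);raw=im.copy()
for R,z in((.0185,-.038),(.025,-.008),(.025,.008)):
    k=e+np.c_[R*np.cos(a),R*np.sin(a),0*a+z];cv2.polylines(im,[((proj(S,k)-[r[2],r[0]]+.5)*3.5).astype(np.int32)],True,(0,0,255),1)
cv2.imwrite("pics/h5.png",im[:,80:]);cv2.imwrite("pics/h5r.png",raw[:,80:])
W=cloud(S)[130:300,250:450].reshape(-1,3);d=W-e
m=(np.hypot(d[:,0],d[:,1])<.03)&(d[:,2]>-.05)&(d[:,2]<.02);hsv=cv2.cvtColor(S["color"][130:300,250:450],cv2.COLOR_BGR2HSV).reshape(-1,3);m&=(hsv[:,2]>110)
q=d[m];print(len(q),q.min(0),q.max(0),np.percentile(q[:,2],[2,50,98]))
E
```

```text
[0.57174007 0.02507355 0.18993423] 0.5501650300661514 14.5083
304 [-0.01513902 -0.02889403 -0.04162905] [0.02762134 0.02483188 0.00918231] [-0.03758021  0.00133384  0.00856599]
```

View pics/h5.png

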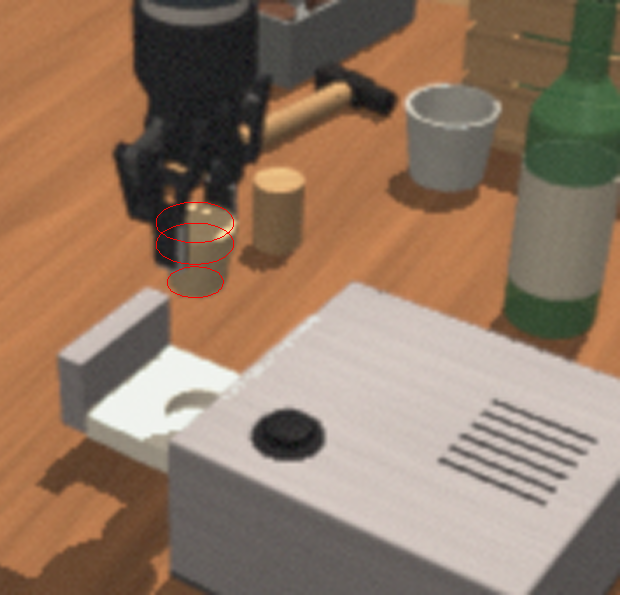

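View pics/h5r.png

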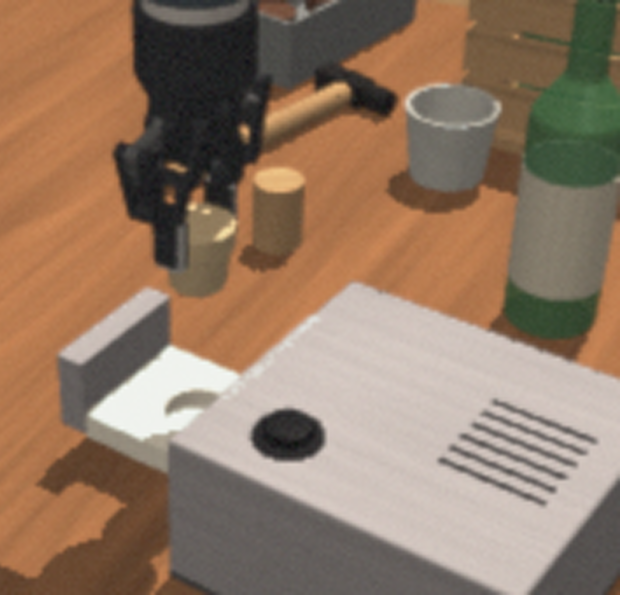

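The bung hangs upright with its foot at about (198,290), within roughly 2 mm of the predicted outline and slightly towards +x. I'll shift 1 mm back and lower it with a force stop.

```bash
python3 - <<'E'
from h import *
from bench import ctrl,ik,optics
s=own(-.1762,.0003)
ctrl.move_straight([*s,.110],rate=.12)
f0=np.array(ctrl.get_force())
st=ctrl.move_straight([*s,.065],rate=.02,max_force=5)
print(st,ctrl.get_ee_pos(),np.array(ctrl.get_force())-f0,ctrl.get_gripper_width(),ctrl.get_time_s())
S=optics.camera("scene");np.savez("scene6.npz",**S)
cv2.imwrite("pics/h6.png",cv2.resize(S["color"][180:300,260:420],None,fx=5,fy=5,interpolation=cv2.INTER_CUBIC))
E
```

```text
True [0.57059793 0.02608417 0.06881878] [-1.29128452  0.11310999  4.86976942] 0.5568596729508213 17.25
```

View pics/h6.png

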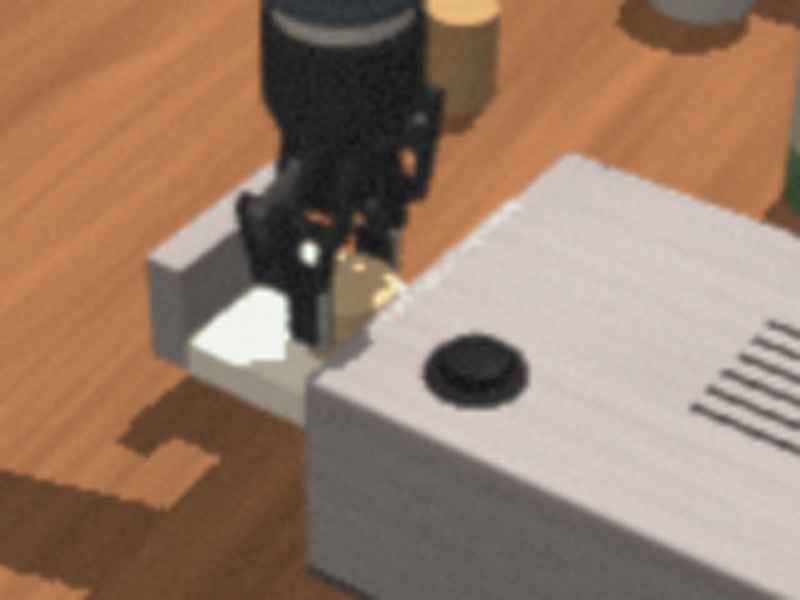

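Contact came at TCP z 0.0688, which is exactly 30 mm above the grasp height, so the foot is on the well floor. Releasing.

```bash
python3 - <<'E'
from h import *
from bench import ctrl,ik,optics
ctrl.gripper_to(0.8)
e=np.array(ctrl.get_ee_pos())
ctrl.move_straight([e[0],e[1],.17],rate=.12)
ctrl.goto([*own(-.36,-.06),.19],down(YAW+np.pi/2))
ctrl.gripper_to(0.0)
print(ctrl.get_time_s(),ctrl.get_ee_pos())
S=optics.camera("scene");np.savez("scene7.npz",**S);T=optics.camera("top");np.savez("top7.npz",**T)
def mark(c,r):
    im=cv2.resize(c["color"][r[0]:r[1],r[2]:r[3]],None,fx=5,fy=5,interpolation=cv2.INTER_CUBIC);raw=im.copy()
    a=np.linspace(0,2*np.pi,60)
    k=np.array([own(-.175+.025*np.cos(t),.025*np.sin(t),.076) for t in a]);p=(proj(c,k)-[r[2],r[0]]+.5)*5
    cv2.polylines(im,[p.astype(np.int32)],True,(0,0,255),1);return np.vstack([raw,im])
a=mark(T,(210,290,270,350));b=mark(S,(200,280,280,360))
cv2.imwrite("pics/m7.png",cv2.resize(np.hstack([a,b]),(600,600)))
W=cloud(T)[200:290,270:360].reshape(-1,3);q=W[np.hypot(*(W[:,:2]-own(-.175,0)).T)<.02];print(np.median(q[:,2]),q[:,2].std())
A=np.c_[q[:,:2]-own(-.175,0),np.ones(len(q))];print(np.linalg.lstsq(A,q[:,2],rcond=None)[0])
E
```

```text
20.0833 [ 0.38157015 -0.01496285  0.18998216]
0.0753930008070095 0.0020413592931752393
[-0.00469012  0.01946462  0.07542209]
```

View pics/m7.png

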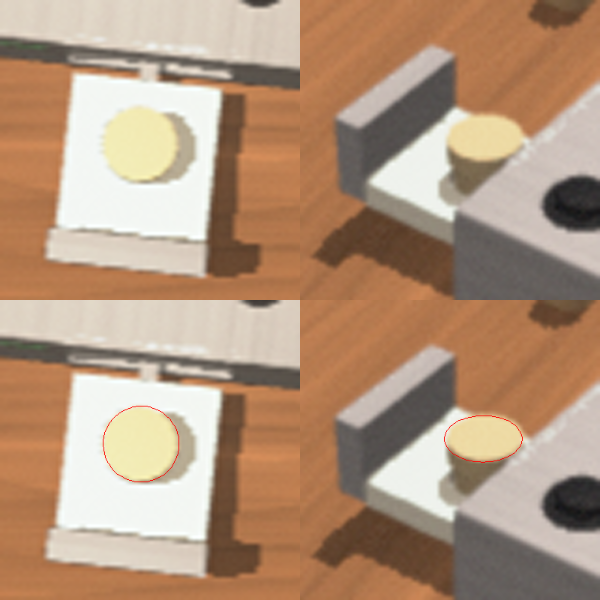

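The bung stands upright and centred: its top measures 75.4 mm (76 expected) and the flange outline matches in both views. Now pushing the panel slowly.

```bash
python3 - <<'E'
from h import *
from bench import ctrl,ik,optics
n=np.array([np.cos(YAW),np.sin(YAW)]);r=down(YAW+np.pi/2);z=.070
X=lambda:(np.array(ctrl.get_ee_pos())[:2]-C)@n
ctrl.goto([*own(-.31,0),.15],r)
ctrl.move_straight([*own(-.31,0),z],rate=.12)
ctrl.hold(.2)
f0=np.mean([ctrl.get_force() for _ in range(5)],0)
F=lambda:-(np.mean([ctrl.get_force() for _ in range(5)],0)-f0)[:2]@n
s=ctrl.move_straight([*own(-.275,0),z],rate=.05,max_force=8);print(s,X(),F())
s=ctrl.move_straight([*own(-.172,0),z],rate=.035,max_force=9);print(s,X(),F(),ctrl.get_time_s())
if not s:
    ctrl.hold(.2);f=F();print(f)
    s=ctrl.move_straight([*own(-.125,0),z],rate=.008,max_force=13.5-max(f,0))
    print(s,X(),F(),ctrl.get_time_s())
    S=optics.camera("scene");cv2.imwrite("pics/s8.png",cv2.resize(S["color"][160:320,260:460],None,fx=4,fy=3.7))
E
```

```text
False -0.27541092115174065 -0.5271617716777959
False -0.1720029943112725 3.48533020925484 25.5833
2.0142703789580074
True -0.14685826119212103 3.367947229143447 29.1667
```

View pics/s8.png

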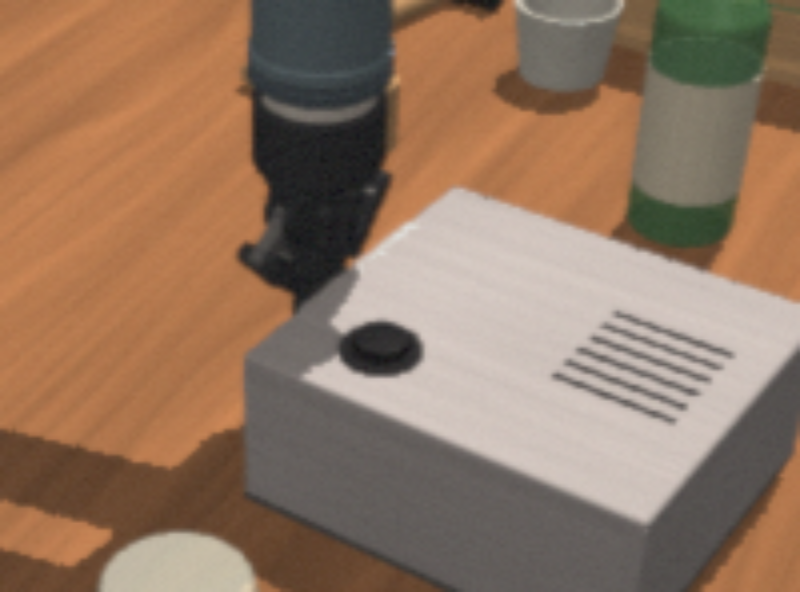

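The push stopped on force about 12 mm past the shut position. I'll back off slowly and check whether the tray stays.

```bash
python3 - <<'E'
from h import *
from bench import ctrl,ik,optics
n=np.array([np.cos(YAW),np.sin(YAW)]);z=.070
for x in(-.158,-.164,-.17,-.185):
    ctrl.move_straight([*own(x,0),z],rate=.02); print(x,ctrl.get_force())
ctrl.move_straight([*own(-.24,0),z],rate=.15)
ctrl.move_straight([*own(-.24,0),.2],rate=.2)
ctrl.goto([.35,-.3,.25],down(YAW+np.pi/2))
ctrl.hold(1.5)
print(ctrl.get_time_s())
S=optics.camera("scene");T=optics.camera("top");np.savez("top9.npz",**T)
cv2.imwrite("pics/t9.png",T["color"]);cv2.imwrite("pics/s9.png",S["color"])
cv2.imwrite("pics/c9.png",np.hstack([cv2.resize(T["color"][190:290,270:370],(400,400)),cv2.resize(S["color"][200:300,270:370],(400,400))]))
W=cloud(T);p=W[(np.abs(W[...,2]-.088)<.012)];o=(p[:,:2]-C)@np.array([[np.cos(YAW),-np.sin(YAW)],[np.sin(YAW),np.cos(YAW)]])
k=(o[:,0]<-.12)&(o[:,0]>-.3)&(abs(o[:,1])<.06);print(k.sum(),np.percentile(o[k],[1,50,99],axis=0))
E
```

```text
-0.158 [-4.68309874  0.48179123 -2.89135359]
-0.164 [ 0.4196079  -0.56747632 -0.52243915]
-0.17 [ 0.66266592 -0.33709716 -0.06016905]
-0.185 [ 0.14063374  0.93468585 -0.70987588]
35.875
393 [[-0.14776352 -0.05061625]
 [-0.1372318  -0.00035332]
 [-0.12603988  0.05049841]]
```

View pics/c9.png

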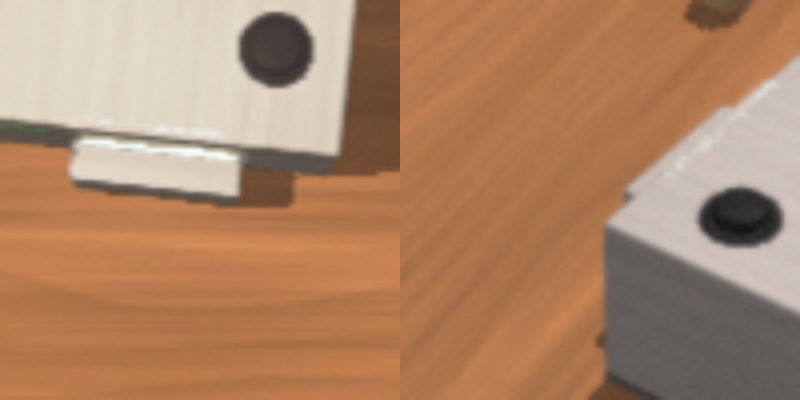

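View pics/t9.png

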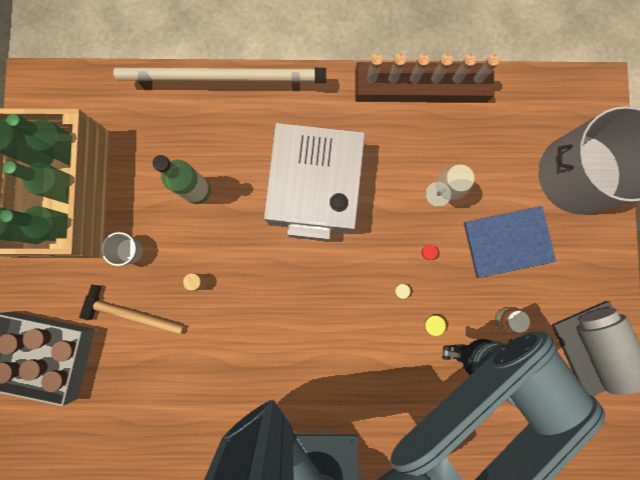

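The tray is shut: its outer face is at own x = -148 mm as at the start, still so after several seconds with the tool away. The panel shows at about (310,232) in the top view, and nothing else has moved.

```bash
python3 -c "
from bench import ctrl
print(ctrl.get_time_s(),ctrl.get_force());ctrl.close_job()"
```

```text
35.975 [-0.26393228 -0.90833764 -0.59513747]
the job is handed in; nothing more can be done
```

I pressed the release button, stood the larger cream bung in the tray's well, and pushed the tray shut. I handed the job in at about 36 s of the 72 s allowed.

- **Button:** the force readings I took during the press were about 2 N, and the tray came fully out.
- **Bung:** the foot touched the well floor at the expected height. After release it stood upright and centred, with its top measured at 75.4 mm against 76 expected.
- **Tray:** I pushed slowly, with the stop set at 13.5 N. It stopped about 12 mm past shut. After I backed away, the panel stayed at the latched position, 28 mm before the front wall, for several seconds.
- **Rest of the bench:** compared by eye, the last top picture shows nothing else moved, and the robot was clear of everything.

Two readings did not match expectations. The gripped width read about 47 mm on the 50 mm flange. The hanging bung looked 1 to 2 mm off centre, so I shifted the placing by 1 mm. Neither affected the final fit. I did not see the bung again once the tray was shut, because it is hidden inside the steriliser.

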